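Load the inspection slide and hold it at its ball detent

ROBOT

A 7-joint arm with a two-finger parallel gripper is mounted at the origin on the work surface. World frame = base frame: x ahead of the robot, y to its left, z up, the work surface at z = 0. Lengths are in m, angles in rad, forces in N, time in s.
With the tool pointing down it reaches from about 0.425 to 0.95 m from the base axis. Payload 4.7 kg.
Tool frame: the origin (TCP) lies between the finger pads; the fingertips stand 25 mm ahead of it and the grasp point (between the pads) lies 6 mm ahead of it; z points along the fingers, y is the line along which they close (so a half turn about z gives the same grasp; the last joint's range is limited). The gripper opens to 85 mm and grips with 20 to 120 N. Pads are 22 mm wide; open, the fingers measure 114 mm over their backs; the gripper's body (76 mm by 85 mm) begins 54 mm behind the grasp point. The pads swing forward as they close: fully open they stand 13 mm farther back than shut.
Start: joints at [-1.34, 0.469, -0.049, 1.532, 0.024, 1.141, -0.082], TCP at [0.173, 0.652, 0.256] pointing down, gripper open.
Joint ranges: [-2.59, 2.59], [-0.33, 1.99], [-1.39, 1.29], [0.1, 2.45], [-1.04, 4.18], [0.21, 1.99], [-2.66, 2.66]. Speed limits (rad/s): [2.57, 2.57, 3.14, 3.14, 3.14, 3.14, 3.14].

INTERFACE

Orientations are given as a 3x3 rotation matrix whose columns are the frame's x, y, z axes.
In Python, from rig import * gives the robot as it stands. Calls block until the motion is done:
- movep(position, orientation): joint-space move of the TCP to a pose.
- move_l(position, attitude=None, feed=0.15, until_force=None): straight line of the TCP; attitude=None keeps the orientation; feed is the mean speed in m/s. With until_force (N) it stops when the force on the tool has changed by that much, and returns True; else False.
- move_joints(angles): joint-space move.
- command_gripper(opening, newtons=None): finger opening in m; newtons is the grip in N (None keeps the last); returns when the fingers have stopped.
- sleep(seconds).
- inverse_kinematics(position, orientation): joint angles nearest the present ones, or None.
- sense(): the state.
- camera(name): name is "scene" or "top"; returns (picture, depth): 400x640x3 uint8, red, green, blue; 400x640 float32, m along the optical axis (not along the pixel's ray), 0 where there is no reading.
- camera_params(name): a dict with "K" (3x3 intrinsics, pixels), "position" and "rotation" of the camera in the world. Camera axes: x right, y down, z forward; pixel columns grow to the right and rows downward; lengths in m; the calibration is good to about 2 mm. A picture is of the moment at which its call begins. camera_params takes no time and is no camera call.
A pose or a line that the arm cannot do raises Unreachable and nothing moves.
- finish_job(): hands the job in; it is judged then, once.
The state is a dict: "time_s": time; "joint_pos": joint angles; "qd": joint speeds; "joint_efforts": joint torques, N m; "position": TCP position; "tcp_rot": TCP orientation; "wrist_force": force on the tool from outside, world axes, zero at the start; "ft_torque": the same for the moment, N m; "finger_gap": finger opening in m; "gripper_force": force on a finger pad.
Only numpy, scipy, OpenCV 4.12 (cv2) and the standard library are available. Lean on these libraries where they do the work, as an engineer would, in place of code of your own. Each camera call takes 0.05 s, during which the arm holds its last target. There are 200 camera calls.

TASK

Pick up the dark clamp housing from the bench and set it flat on the carriage of the inspection slide, midway between the two small steel posts and lengthwise in line with them, and let go of it. Then grip the carriage's upright handle and slide the carriage along its rail until you feel the ball detent drop into its notch, without running on to the far end of the rail. Finish there, still gripping the handle and holding the carriage still in the notch; leave the other things on the bench as they lie.

Things in the scene. Friction and masses are not known exactly. Their poses are not given: they have to be found in the camera images.
- housing: Loose dark plastic clamp housing, 36 mm (its x) by 56 mm (its y, lengthwise) by 32 mm high, 0.1 to 0.2 kg, upright on the bench left of the slide. Lower 22 mm: full 36 x 56 block; above it a step 36 x 30 mm with a round steel bush on top. Grip it across the 36 mm. Origin: centre of its underside; z up. The same after a half turn.
- rail: Fixed aluminium profile rail, 426 mm long (its y axis), 44 mm wide, 32 mm high, with a dark end stop near each end. Origin: centre of its underside on the bench; y runs from the carriage's starting end to the far end, within 0.25 rad of world y. Hidden inside is a strip with one V notch; its place differs each time and must be felt.
- carriage (a joint): Carriage position along the rail's +y, m: 0 at the starting stop, 0.24 at the far stop (stay below 0.235). Starts at 0 to 0.05; the notch lies at 0.10 to 0.19. It is an aluminium plate 140 mm across by 110 mm along the rail, top 48 mm above the bench; 1.5 N guide friction, stays where left.
- detent_pin (a joint): Height of the sprung ball under the carriage, m: about 0.0033 riding on the strip, 0 to -0.001 at the notch's bottom; seated is below 0.002 (within 2 mm of its middle). A steel pin head on the carriage sinks with it. From 6 mm before the middle the ball pulls the carriage forward, up to 11 N; past it, it resists: 6 to 12 N holds it, more overruns it.
- nest (a point): Point on the carriage's top, 48 mm above the bench, midway between two upright steel posts (8 mm thick, 14 mm high, 68 mm free between them along the rail), where the middle of the housing's underside belongs; 25 mm to the +x side of the rail's centre line. Axes as the rail's: y through both posts. Rides with the carriage.
- handle: Upright black plastic grip fixed on the carriage, 24 mm (across the rail) by 18 mm (along the rail) by 45 mm high. Origin: centre of its foot on the carriage's top, 55 mm to the -x side of the rail's centre line, 80 mm from the nest. Axes as the rail's.
- handle_grip (a point): Point inside the handle at the height to grip, 30 mm above its foot (15 mm below its top, 78 mm above the bench). Axes as the rail's.
- driver: Bystander: screwdriver lying on the bench beyond the slide, about 200 mm long. Origin: underside at its middle.
- cover: Bystander: flat black plastic cover, 50 x 75 x 12 mm, on the bench at the robot's left. Origin: centre of underside.
- flange: Bystander: turned steel flange, 60 mm wide, 26 mm high, on the bench ahead to the left. Origin: centre of underside.
There are look-alikes about, which are no part of the job. Of the things that look like the housing, take the one that is farthest to the robot's right at the start.

How it is judged:
On the way, in this order (a step that is already met when the one before it is completed fails the run):
1. the housing lies flat on the carriage, between the posts and in line with them, let go (x of housing in the frame of nest between -0.01 and 0.01 m and y of housing in the frame of nest between -0.009 and 0.009 m and z of housing in the frame of nest between -0.003 and 0.003 m and angle between the y axis of housing and the y axis of nest, either way round below 0.2 rad and angle between housing's own z axis and vertical below 0.1 rad and contact force between the fingers and housing below 0.1 N), for 0.2 s.
2. the carriage, housing still in place, is held by its handle with the ball down in the notch (all of step 1 and value of joint detent_pin below 0.002 m and contact force between the fingers and handle above 2 N and velocity of joint carriage between -0.01 and 0.01 m/s), for 0.3 s.
At the end, for the whole second after the job is handed in: Ball down in the notch (pin below 2 mm, carriage within about 2 mm of it), carriage still (under 10 mm/s), fingers pressing the handle over 2 N, housing flat on the carriage, untouched, within 10 mm across and 9 mm along of the midpoint between the posts, within 0.2 rad of their line (all of step 2); the arm keeps its last pose, push and grip.
It fails at once if the carriage is run up to the far end of the rail (value of joint carriage above 0.235 m).
It fails at once if the driver is disturbed (moved over 30 mm) (distance of driver from where it was at the start of the episode above 0.03 m).
It fails at once if the cover is disturbed (moved over 30 mm) (distance of cover from where it was at the start of the episode above 0.03 m).
It fails at once if the flange is disturbed (moved over 30 mm) (distance of flange from where it was at the start of the episode above 0.03 m).
It also fails if it takes over 72 s, if anything falls off the work surface, if the arm or the gripper's body presses on something with over 40 N, if the wrist force passes 120 N, or if a joint passes its speed limit or range.

## Working session

There is one attempt and no reset: what is moved stays moved. The work goes in short steps, each a Python script; the robot and the scene stay as the last script left them, time stands still between calls to the robot, and variables do not carry over. Pictures are saved under pics/ and viewed, at most 10 in all, crops included, and the job is handed in when it is done.

```bash
mkdir -p pics; ls
python3 - <<'E'
from rig import *
import cv2,numpy as np
for n in("top","scene"):
    p,d=camera(n); cv2.imwrite(f"pics/{n}0.png",p[:,:,::-1]); np.save(f"{n}_d.npy",d); np.save(f"{n}_p.npy",p)
    print(camera_params(n))
print(sense()["time_s"],sense()["tcp_rot"])
E
```

```text
pics
{'K': array([[379.48039947,   0.        , 321.92451157],
       [  0.        , 379.48039947, 194.97254889],
       [  0.        ,   0.        ,   1.        ]]), 'position': array([0.42594641, 0.09481721, 0.81589099]), 'rotation': array([[-0.00930919, -0.98833963,  0.15198067],
       [-0.9997897 ,  0.00642218, -0.01947578],
       [ 0.01827264, -0.15213001, -0.98819157]])}
{'K': array([[475.85016183,   0.        , 321.34524937],
       [  0.        , 475.85016183, 202.68043601],
       [  0.        ,   0.        ,   1.        ]]), 'position': array([1.18465488, 0.61881538, 0.7712454 ]), 'rotation': array([[-0.66415152,  0.47021003, -0.58121019],
       [ 0.74737189,  0.43671835, -0.50071184],
       [ 0.01838542, -0.76692869, -0.64146891]])}
0.1 [[-9.66455718e-01  2.56833019e-01 -3.82660808e-04]
 [ 2.56833294e-01  9.66454208e-01 -1.70960844e-03]
 [-6.92597474e-05 -1.75054088e-03 -9.99998465e-01]]
```

View pics/top0.png

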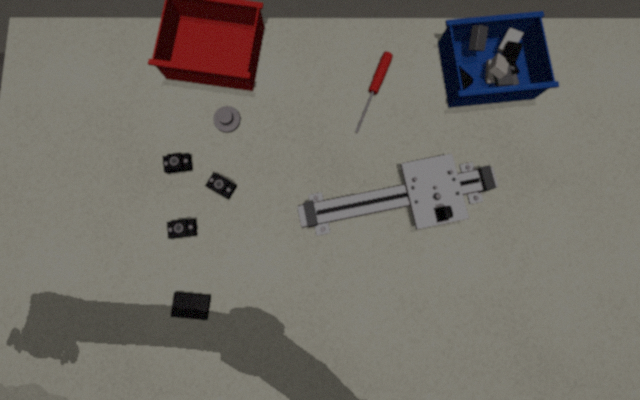

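View pics/scene0.png

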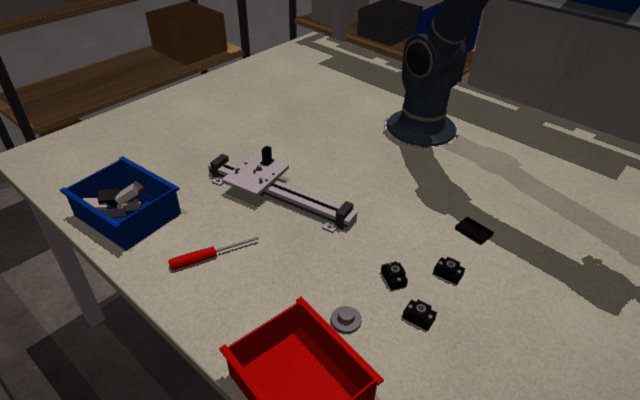

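```bash
cat > h.py <<'E'
from rig import *
import cv2,numpy as np
def cloud(n,d):
    c=camera_params(n);K=c["K"];v,u=np.mgrid[:400,:640]
    P=np.stack([(u-K[0,2])/K[0,0]*d,(v-K[1,2])/K[1,1]*d,d],-1)
    return P@c["rotation"].T+c["position"]
def rect(P,m):
    return cv2.minAreaRect((P[m][:,:2]*1000).astype(np.float32))
def rotz(a):  # tool down, tool y axis at world angle a
    y=np.array([np.cos(a),np.sin(a),0]);z=np.array([0,0,-1.]);return np.stack([np.cross(y,z),y,z],1)
E
python3 - <<'E'
from h import *
p=np.load("top_p.npy");d=np.load("top_d.npy");P=cloud("top",d);z=P[...,2]
v,u=np.mgrid[:400,:640]
def box(a,b,c,e):return (u>=a)&(u<b)&(v>=c)&(v<e)
b=box(195,245,165,205);print("bench z",np.median(z[box(270,290,140,180)]))
H=b&(z>.012);print("housing all",rect(P,H),H.sum())
for lo,hi in((.017,.025),(.027,.045)):
    m=b&(z>lo)&(z<hi);print(lo,rect(P,m),m.sum(),np.median(z[m]),P[m].mean(0))
C=box(380,490,140,240)
m=C&(z>.043)&(z<.053);print("plate",rect(P,m),m.sum(),np.median(z[m]))
m=C&(z>.056);n,l,s,c=cv2.connectedComponentsWithStats(m.astype(np.uint8))
for i in range(1,n):
    q=P[l==i];print(s[i],q.mean(0).round(4),q[:,2].max().round(3))
m=C&(z>.085);print("handle top",rect(P,m),P[m].mean(0))
R=box(295,400,170,230)&(z>.026)&(z<.036);print("rail",rect(P,R))
im=p[:,:,::-1]
a=cv2.resize(im[140:240,390:500],None,fx=5,fy=5,interpolation=2);bb=cv2.resize(im[140:240,195:245],None,fx=5,fy=5,interpolation=2)
cv2.imwrite("pics/c1.png",np.hstack([a,bb])[:, :800])
E
```

```text
bench z -0.0002414718305382424
housing all ((514.4310302734375, 202.51309204101562), (276.31378173828125, 36.910133361816406), 58.20151901245117) 472
0.017 ((572.5775146484375, 295.9339294433594), (55.87965393066406, 35.351470947265625), 59.67788314819336) 192 0.021743290404759363 [0.57063088 0.29258379 0.02162008]
0.027 ((572.6725463867188, 296.0693664550781), (29.960208892822266, 36.054141998291016), 61.7412223815918) 248 0.031869169084119076 [0.57204032 0.2956783  0.03190369]
plate ((560.34619140625, -186.38641357421875), (140.02830505371094, 181.92263793945312), 11.089016914367676) 3493 0.04833852402246819
[461 140   1   1   1] [0.4259 0.0948 0.8159] 0.816
[472 141   1   1   1] [0.4259 0.0948 0.8159] 0.816
[417 145   1   1   1] [0.4259 0.0948 0.8159] 0.816
[487 145   1   1   1] [0.4259 0.0948 0.8159] 0.816
[473 151   1   1   1] [0.4259 0.0948 0.8159] 0.816
[476 152   1   1   1] [0.4259 0.0948 0.8159] 0.816
[399 154   1   1   1] [0.4259 0.0948 0.8159] 0.816
[462 159   1   1   1] [0.4259 0.0948 0.8159] 0.816
[401 167   1   1   1] [0.4259 0.0948 0.8159] 0.816
[458 167   1   1   1] [
[... 983 characters left out ...]
[ 0.5044 -0.1485  0.0562] 0.056
[386 218   1   1   1] [0.4259 0.0948 0.8159] 0.816
[390 220   1   1   1] [0.4259 0.0948 0.8159] 0.816
[456 220   1   1   1] [0.4259 0.0948 0.8159] 0.816
[383 224   1   1   1] [0.4259 0.0948 0.8159] 0.816
[382 232   1   1   1] [0.4259 0.0948 0.8159] 0.816
[453 233   1   1   1] [0.4259 0.0948 0.8159] 0.816
[466 234   1   1   1] [0.4259 0.0948 0.8159] 0.816
[487 235   1   1   1] [0.4259 0.0948 0.8159] 0.816
handle top ((471.96978759765625, -36.539031982421875), (23.359600067138672, 277.3893127441406), 14.495317459106445) [ 0.48708232 -0.10469216  0.24931211]
rail ((524.4637451171875, 20.32514190673828), (46.997459411621094, 220.99673461914062), 11.85256290435791)
```

View pics/c1.png

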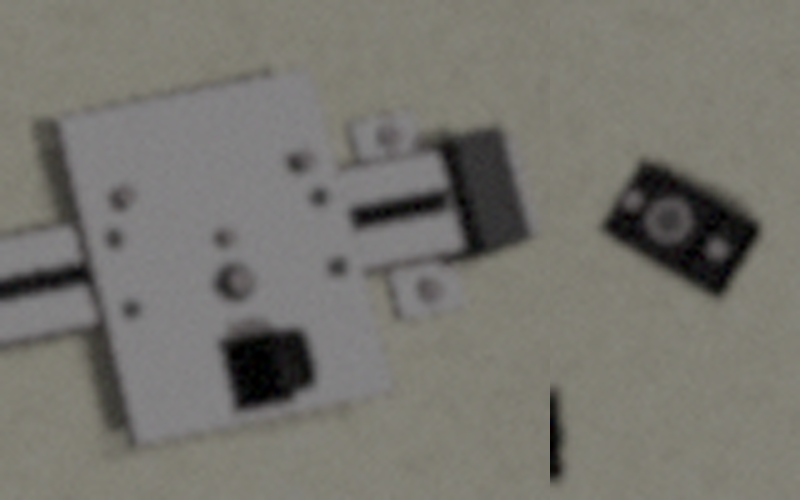

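The pictures show the slide with its carriage at the right (px 400–470, 155–230). The posts are at about px (414,179) and (450,172), the handle at (443,213), and small raised heads at (435,187) and (437,196). The target housing is the rightmost of the three look-alikes, at px (221,185).

Run:
```python
from h import *
for n,(a,b,c,e) in(("top",(380,490,140,240)),("scene",(205,360,140,235))):
    d=np.load(f"{n}_d.npy");P=cloud(n,d);z=P[...,2]
    v,u=np.mgrid[:400,:640];C=(d>0)&(u>=a)&(u<b)&(v>=c)&(v<e)
    print(n)
    m=C&(z>.045)&(z<.051)&(P[...,0]<.66)
    m=cv2.erode(m.astype(np.uint8),np.ones((2,2)))>0
    print("plate",rect(P,m))
    m=C&(z>.052)&(z<.12);k,l,s,c=cv2.connectedComponentsWithStats(m.astype(np.uint8))
    for i in range(1,k):
        q=P[l==i];print(s[i],q.mean(0).round(4),q[:,2].max().round(4), (q[:,:2].min(0)+q[:,:2].max(0))/2)
    m=C&(z>.089)&(z<.097);print("handle top",rect(P,m),P[m].mean(0),m.sum())
```

```text
top
plate ((559.4078979492188, -187.34390258789062), (137.6581573486328, 180.45411682128906), 11.141765594482422)
[428 168   1   1   1] [ 0.5983 -0.1402  0.0528] 0.0528 [ 0.59831317 -0.14015771]
[448 169   5   5  19] [ 0.5898 -0.1829  0.06  ] 0.064 [ 0.59065338 -0.18334556]
[489 169   1   1   1] [ 0.5955 -0.2672  0.0529] 0.0529 [ 0.59551552 -0.26717209]
[412 170   1   1   1] [ 0.5941 -0.1065  0.0535] 0.0535 [ 0.59410892 -0.10654001]
[443 171   1   1   1] [ 0.5917 -0.1708  0.0535] 0.0535 [ 0.59165822 -0.1707581 ]
[412 177   5   4  17] [ 0.5748 -0.1082  0.06  ] 0.0635 [ 0.57487786 -0.10840796]
[429 178   1   1   1] [ 0.5774 -0.1413  0.0522] 0.0522 [ 0.57737157 -0.14134057]
[433 185   4   4  10] [ 0.558  -0.1501  0.0586] 0.0615 [ 0.55837921 -0.14998579]
[433 193   7   5  24] [ 0.5404 -0.1529  0.0583] 0.0619 [ 0.54071973 -0.15261409]
[435 199   1   1   1] [ 0.5335 -0.1512  0.0527] 0.0527 [ 0.53349524 -0.15120329]
[434 204  19  18 216] [ 0.5032 -0.1578  0.0797] 0.0969 [ 0.50572854 -0.16357015]
[435 207   1   1   1] [ 0.5171 -0.1504  0.0525] 0.0525 [ 0.51707471 -0.15038131]
handle top ((50
[... 916 characters left out ...]
 5  13] [ 0.5897 -0.1813  0.0596] 0.0634 [ 0.5898271  -0.18182814]
[229 175   1   1   1] [ 0.6101 -0.1851  0.052 ] 0.052 [ 0.61006502 -0.18514202]
[226 176   2   2   2] [ 0.6188 -0.1843  0.0525] 0.0527 [ 0.61878436 -0.18427093]
[254 176   1   1   1] [ 0.5707 -0.1355  0.0527] 0.0527 [ 0.57068825 -0.1354885 ]
[259 177   4   6  18] [ 0.5743 -0.1075  0.0588] 0.0654 [ 0.57031781 -0.1090071 ]
[259 189   1   1   1] [ 0.5974 -0.0881  0.052 ] 0.052 [ 0.59744236 -0.08807445]
[345 202   1   1   1] [0.4935 0.0971 0.0525] 0.0525 [0.49351272 0.09707476]
handle top ((503.8753967285156, -161.24496459960938), (21.352397918701172, 21.59774398803711), 15.37794303894043) [ 0.50441111 -0.15867103  0.09263022] 41
```

Run:
```python
from h import *
R=rotz(np.radians(-30));c=np.array([.5726,.296])
command_gripper(.05,50)
movep([*c,.12],R)
s=sense();print(s["time_s"],s["position"],s["finger_gap"],s["joint_pos"])
move_l([*c,.05],feed=.1)
t=move_l([*c,.015],feed=.02,until_force=3)
s=sense();print(t,s["time_s"],s["position"],s["wrist_force"])
z=s["position"][2]
move_l([*c,z+.0195],feed=.1)
command_gripper(.02,50)
s=sense();print(s["time_s"],s["position"],s["finger_gap"],s["gripper_force"])
move_l([*c,z+.05],feed=.08)
s=sense();print(s["time_s"],s["position"],s["finger_gap"],s["gripper_force"],s["wrist_force"])
open("z0","w").write(str(z))
p,d=camera("scene");cv2.imwrite("pics/g.png",p[150:400,250:640,::-1])
```

```text
2.5333 [0.57191643 0.29797715 0.12012618] 0.050174469853472806 [-0.86244502  0.59012395  0.45144603  1.75487029 -0.32469963  0.87051244
 -0.78660662]
True 4.65 [0.57257319 0.29595302 0.0221081 ] [-0.42687984 -0.17137279  4.94199721]
5.275 [0.57264553 0.29603445 0.04158757] 0.034706114668136626 51.46810054779053
5.8083 [0.5726181  0.2961429  0.07257596] 0.0346466158837511 50.96424043178558 [ 0.25616446 -0.39104618 -0.91690214]
```

View pics/g.png

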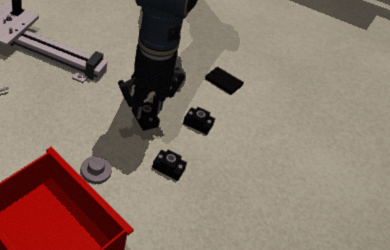

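The arm holds the housing clear of the bench (px 147,125 in the crop) and the neighbouring parts haven't moved.

Run:
```python
from h import *
a=np.radians(11.4);R=rotz(a);n=np.array([.5823,-.1453]);z=.0416+.048
move_l([.5726,.296,.2],feed=.15)
movep([*n,.2],R)
move_l([*n,z+.03],feed=.12)
p,d=camera("scene");cv2.imwrite("pics/pl.png",cv2.resize(p[90:240,180:370,::-1],None,fx=4,fy=4,interpolation=2))
s=sense();print(s["time_s"],s["position"],s["finger_gap"],s["wrist_force"])
```

```text
9.35 [ 0.58305886 -0.14549543  0.12053808] 0.03453365101036767 [ 0.25499124 -1.11254726 -0.47885198]
```

View pics/pl.png

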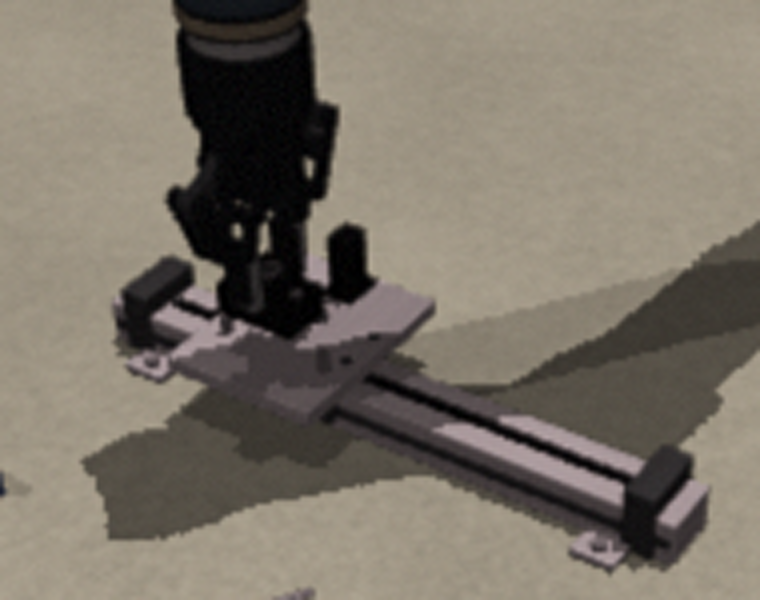

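The housing hangs level above the nest. The posts show at crop px (228,325) and (325,355), and the handle is clear at (348,260).

Run:
```python
from h import *
n=[.5823,-.1453];z=.0416+.048
move_l([*n,z+.008],feed=.06)
t=move_l([*n,z-.003],feed=.015,until_force=4)
s=sense();print(t,s["time_s"],s["position"],s["wrist_force"])
command_gripper(.056)
sleep(.1)
s=sense();print(s["finger_gap"],s["gripper_force"],s["wrist_force"])
move_l([*n,.2],feed=.12)
R=rotz(np.radians(11.4));
movep([.504,-.1605+.0,.25],R) if 0 else movep([.45,.15,.25],R)
p,d=camera("top");P=cloud("top",d);zz=P[...,2]
v,u=np.mgrid[:400,:640];C=(d>0)&(u>380)&(u<490)&(v>140)&(v<240)
m=C&(zz>.074)&(zz<.086)&(P[...,0]>.54);print("step",rect(P,m),m.sum(),np.median(zz[m]))
m=C&(zz>.066)&(zz<.086)&(P[...,0]>.54);print("all",rect(P,m),m.sum())
m=C&(zz>.089)&(zz<.097);print("handle",rect(P,m))
cv2.imwrite("pics/t1.png",cv2.resize(p[140:240,390:500,::-1],None,fx=5,fy=5,interpolation=2));print(sense()["time_s"])
```

```text
True 10.425 [ 0.58232094 -0.14527732  0.08957057] [-0.44057051  0.73966472  4.12935853]
0.05606225513017474 0.0 [0.09290415 0.37826622 0.2265524 ]
step ((582.4043579101562, -142.34140014648438), (36.154441833496094, 34.499237060546875), 12.554424285888672) 284 0.08035231682620891
all ((582.840576171875, -144.37887573242188), (36.187442779541016, 56.06281661987305), 11.686629295349121) 504
handle ((504.66461181640625, -161.22096252441406), (23.518762588500977, 17.637592315673828), 7.022364139556885)
13.2333
```

View pics/t1.png

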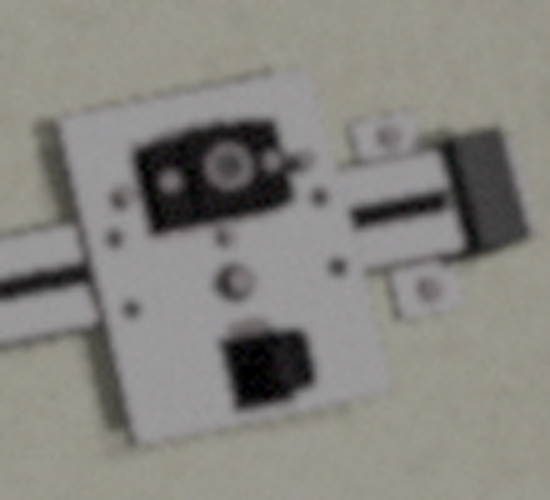

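The housing sits between the posts (crop px 212,175) and in line with them. It measures within about 1 mm of the nest. Next I grip the handle across its 18 mm.

Run:
```python
from h import *
h=np.array([.5042,-.1608]);a=np.radians(11.5)
cur=sense()["joint_pos"]
c=[]
for s in(a+np.pi/2,a-np.pi/2):
    q=inverse_kinematics([*h,.2],rotz(s));q2=inverse_kinematics([*(h+.15*np.array([-np.sin(a),np.cos(a)])),.084],rotz(s))
    print(q,q2)
    if q is not None and q2 is not None:c.append((np.abs(q-cur).max(),s))
s=min(c)[1];R=rotz(s);open("s","w").write(str(s))
command_gripper(.05)
movep([*h,.2],R)
move_l([*h,.13],feed=.12)
t=move_l([*h,.084],feed=.05,until_force=8);print("touch",t)
command_gripper(.01,40)
S=sense();print(S["time_s"],S["position"],S["finger_gap"],S["gripper_force"],S["wrist_force"],S["joint_pos"])
```

```text
[-0.12651858  0.30553298  0.43649893  1.96144793 -0.16201722  0.90813676
  2.16381944] [-0.24062102  0.39274432  0.22079844  2.16542564 -0.14960541  0.59724976
  1.85935674]
[-0.41144932  0.3689184   0.81354556  1.97525972 -0.33206031  0.9338147
 -0.80050932] [-0.54937231  0.44627834  0.6138088   2.181699   -0.43390697  0.63269362
 -0.99567061]
touch False
16.8667 [ 0.50450507 -0.16132703  0.08444809] 0.01730153841786813 40.583109855651855 [-0.83088763 -1.99398247  3.03231675] [-0.28395696  0.53721464  0.67505559  2.06086789 -0.51199122  0.7110896
 -0.65076538]
```

```bash
cat > slide.py <<'E'
from h import *
a=np.radians(11.5);ey=np.array([-np.sin(a),np.cos(a),0]);ex=np.array([np.cos(a),np.sin(a),0])
p0=np.array([.5042,-.1608,.084])
def step(s,lat,feed=.04):
    move_l(p0+s*ey+lat*ex,feed=feed)
    S=sense();f=S["wrist_force"];d=S["position"]-p0
    return S,f@ey,f@ex,f[2],d@ey,d@ex
E
python3 - <<'E'
from slide import *
import json
s=0;lat=0;log=[];fb=None
while s<.155:
    s+=.002
    S,fy,fx,fz,y,x=step(s,lat)
    lat+=np.clip(fx*2e-5,-2e-4,2e-4)
    log.append(fy)
    print("%.2f s%.4f y%.4f x%.4f lat%.4f fy%.1f fx%.1f fz%.1f"%(S["time_s"],s,y,x,lat,fy,fx,fz))
    if len(log)>8 and fy>np.median(log[-8:-1])+2: break
json.dump([s,lat,float(np.median(log[-8:-1]))],open("st","w"))
E
```

```text
17.12 s0.0020 y0.0018 x0.0002 lat-0.0000 fy-0.6 fx-0.3 fz5.9
17.37 s0.0040 y0.0041 x0.0002 lat-0.0000 fy-0.7 fx-1.6 fz6.8
17.62 s0.0060 y0.0062 x0.0002 lat-0.0001 fy-0.6 fx-1.1 fz7.3
17.87 s0.0080 y0.0083 x0.0003 lat-0.0001 fy-0.4 fx-0.8 fz8.5
18.12 s0.0100 y0.0104 x0.0003 lat-0.0001 fy0.7 fx-1.1 fz7.3
18.37 s0.0120 y0.0125 x0.0003 lat-0.0001 fy-0.4 fx-0.7 fz8.5
18.62 s0.0140 y0.0145 x0.0003 lat-0.0001 fy-0.5 fx0.2 fz8.8
18.87 s0.0160 y0.0165 x0.0003 lat-0.0001 fy0.1 fx-2.0 fz9.0
19.12 s0.0180 y0.0186 x0.0004 lat-0.0001 fy-0.4 fx0.2 fz8.8
19.37 s0.0200 y0.0206 x0.0003 lat-0.0002 fy-0.5 fx-0.4 fz7.9
19.62 s0.0220 y0.0226 x0.0004 lat-0.0002 fy-1.3 fx-0.9 fz9.0
19.87 s0.0240 y0.0246 x0.0004 lat-0.0002 fy-1.4 fx-0.2 fz8.2
20.12 s0.0260 y0.0266 x0.0004 lat-0.0002 fy-0.7 fx0.0 fz8.1
20.37 s0.0280 y0.0286 x0.0004 lat-0.0002 fy-1.1 fx-0.4 fz8.8
20.62 s0.0300 y0.0306 x0.0004 lat-0.0002 fy-1.2 fx0.2 fz8.8
20.87 s0.0320 y0.0327 x0.0004 lat-0.0002 fy-0.9 fx0.5 fz8.2
21.12 s0.0340 y0.0346 x0.0004 lat-0.0002 fy-0.2 fx-0.2 fz8.5
21.37 s0.0360 y0.0366 x0.0005 lat-0.0002 fy-1.5 fx-0.8 fz8.0
21.62 s0.
[... 1617 characters left out ...]
0920 y0.0928 x0.0009 lat0.0001 fy-0.6 fx1.0 fz7.9
28.62 s0.0940 y0.0948 x0.0009 lat0.0001 fy-0.7 fx0.5 fz7.8
28.87 s0.0960 y0.0968 x0.0009 lat0.0001 fy-0.5 fx0.1 fz8.5
29.12 s0.0980 y0.0988 x0.0009 lat0.0001 fy-0.9 fx0.6 fz8.3
29.37 s0.1000 y0.1007 x0.0009 lat0.0001 fy-0.9 fx0.6 fz7.9
29.62 s0.1020 y0.1028 x0.0010 lat0.0001 fy-0.1 fx-0.0 fz7.6
29.87 s0.1040 y0.1048 x0.0010 lat0.0001 fy-0.7 fx-0.2 fz9.1
30.12 s0.1060 y0.1068 x0.0010 lat0.0001 fy-1.0 fx0.3 fz9.0
30.37 s0.1080 y0.1088 x0.0010 lat0.0002 fy-0.8 fx1.8 fz8.2
30.62 s0.1100 y0.1107 x0.0010 lat0.0002 fy-0.9 fx1.1 fz9.4
30.87 s0.1120 y0.1130 x0.0010 lat0.0002 fy-0.5 fx0.7 fz7.9
31.12 s0.1140 y0.1157 x0.0010 lat0.0002 fy2.6 fx0.4 fz11.2
```

Run:
```python
from slide import *
import json
s,lat,fb=json.load(open("st"))
pk=0
for i in range(20):
    s+=.0005
    S,fy,fx,fz,y,x=step(s,lat,.02)
    pk=max(pk,fy)
    print("%.2f s%.4f y%.4f off%.2f fy%.1f fx%.1f fz%.1f"%(S["time_s"],s,y,(y-s)*1e3,fy,fx,fz))
    if pk>4 and fy<fb+.5 and y-s<.001: break
json.dump([s,lat,fb],open("st","w"))
```

```text
31.37 s0.1145 y0.1183 off3.83 fy9.3 fx0.6 fz14.4
31.62 s0.1150 y0.1197 off4.72 fy10.5 fx-1.2 fz15.5
31.87 s0.1155 y0.1202 off4.67 fy11.4 fx-0.6 fz14.8
32.12 s0.1160 y0.1202 off4.25 fy8.6 fx0.6 fz14.7
32.37 s0.1165 y0.1203 off3.83 fy7.0 fx-0.0 fz14.0
32.62 s0.1170 y0.1204 off3.39 fy6.4 fx-0.4 fz12.4
32.87 s0.1175 y0.1205 off2.97 fy4.4 fx-0.0 fz12.1
33.12 s0.1180 y0.1206 off2.56 fy3.8 fx-0.5 fz12.1
33.37 s0.1185 y0.1207 off2.16 fy2.6 fx0.2 fz9.8
33.62 s0.1190 y0.1207 off1.68 fy1.9 fx0.5 fz9.4
33.87 s0.1195 y0.1207 off1.24 fy0.1 fx1.0 fz9.1
34.12 s0.1200 y0.1208 off0.83 fy-1.4 fx1.3 fz8.5
```

Run:
```python
from h import *
S=sense();print(S["time_s"],S["gripper_force"],S["finger_gap"],S["wrist_force"],np.abs(S["qd"]).max())
p,d=camera("scene");cv2.imwrite("pics/f.png",cv2.resize(p[90:240,200:390,::-1],None,fx=4,fy=4,interpolation=2))
P=cloud("scene",d);z=P[...,2];a=np.radians(11.5)
n=np.array([.5823,-.1453])+.1212*np.array([-np.sin(a),np.cos(a)])
q=(P[...,:2]-n)@np.array([[np.cos(a),-np.sin(a)],[np.sin(a),np.cos(a)]])
m=(d>0)&(np.abs(q[...,0])<.03)&(np.abs(q[...,1])<.034)&(z>.077)&(z<.084)
print("step in nest frame",q[m].min(0),q[m].max(0),np.median(z[m]))
for x in(-.0248,-.042):
    m=(d>0)&(np.abs(q[...,0]-x)<.005)&(np.abs(q[...,1])<.006);print(x,m.sum(),np.sort(z[m])[-6:])
```

```text
34.1167 41.62303984165192 0.017518324497990092 [ 1.57953717 -1.10908886  8.52518778] 0.001950116307063923
step in nest frame [-0.01903562 -0.01271745] [0.01988559 0.01858758] 0.08077640833185495
-0.0248 42 [0.38274253 0.38292617 0.38384037 0.38470298 0.38614818 0.38760294]
-0.042 238 [0.39371011 0.39550357 0.39622401 0.39943976 0.40096986 0.40160623]
```

View pics/f.png

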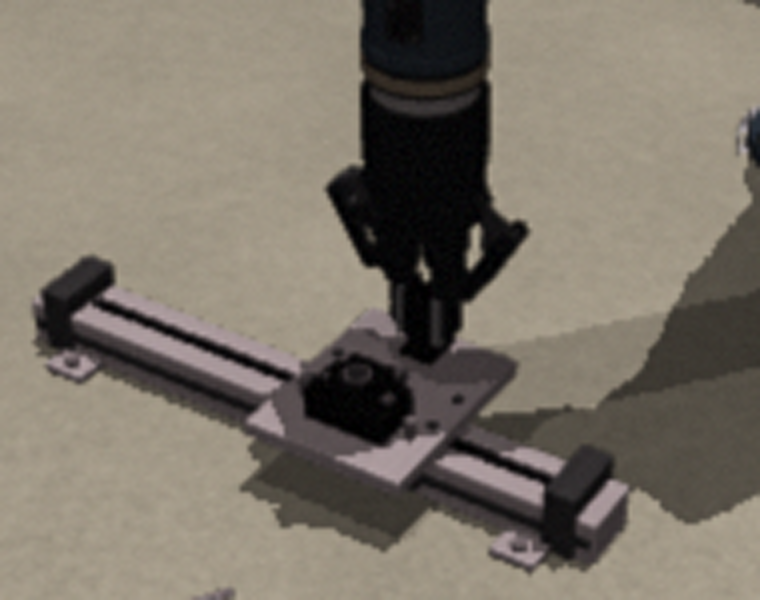

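The housing still sits between the posts (crop px 358,395), the handle is gripped (425,340), and the far stop is well clear. I'm handing the job in.

```bash
python3 -c "
from rig import *
sleep(.5);print(finish_job())"
```

```text
the job is handed in; nothing more can be done
None
```

The job is handed in: the housing lies on the carriage between the posts, and the gripper holds the handle at about 41 N with the carriage still, about 0.12 m from where it started; I judged the ball seated from the handle force, as the pin head could not be seen to confirm it, and no verdict came back.

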